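Gauge a paddle-knob spindle on the go / no-go snap gauge and bin it

TASK

Take the knob spindle out of the wooden block and check its steel shank in the snap gauge: holding it upright, slide the shank in from the gauge's open mouth, through the wide go gap and on against the narrow no-go gap behind it, and press lightly there for a second, as with a fingertip and never forced, to prove that it stops. Then put the spindle in the orange bin that is tilted open, let go and draw back, leaving the controller, breadboard and cutters alone.

Things in the scene. Friction and masses are not known exactly. Their poses are not given: they have to be found in the camera images.
- knob (a point): Centre of the spindle's round black knob (28 mm diameter, 26 mm high): grip it here. On the axis, 13 mm below the knob's top, 63 mm above the shank's lower end. z points up the axis, shank to knob. At the start it stands upright in the wooden block's middle hole, the knob's underside 25 mm above the block's top. The gripper's fingers stay clear of the gauge while the shank is at gauging depth.
- shank (a point): Point on the spindle's axis half-way along its round steel shank (16 mm diameter, 50 mm long, below the knob): 25 mm above the shank's lower end, 38 mm below the knob's centre. z points up the axis to the knob.
- spindle: The part to gauge: one rigid piece of about 120 g, black plastic knob on top of a steel shank, 76 mm in all. Origin: centre of the shank's lower end; z up the axis to the knob.
- rack: Fixed light-wood block, 45 mm (x) by 110 mm (y) by 30 mm high, with three upright blind holes in a row along y, 34 mm apart, 18 mm wide, 25 mm deep; the spindle stands in the middle one. Origin: centre of the underside, on the desk.
- gauge: Stand of the snap gauge, fixed: a dark steel foot (150 x 104 mm, 8 mm thick) with two slide rails along x. Origin: on the desk, on the gauge's centre line; x points into the throat, z up. On it a grey C-shaped head lies level, mouth to -x, clamped tight somewhere along the rails: up to 10 mm either way in x of the mid-setting that all sizes here describe, and no pose tells where. Look or feel.
- go_gap (a point): Centre of the go gap at mid-setting (see gauge; moves with the head only in x): x = -21, y = 0, z = 34 mm from the stand's origin, same axes. A long flat anvil at y = -8.75 mm (x = -30 to 36) faces the go button (go_button, 14 mm long) at y = +8.75 mm: 17.5 mm wide for the 16 mm shank, 45-degree lead-ins in front, 35 mm apart at their outer ends (x = -36 to -40). Fixed on the stand.
- nogo_gap (a point): Entry of the no-go gap at mid-setting: x = 16, y = -2.25, z = 34 mm from the stand's origin, same axes; fixed on the stand. 13 mm wide, between the same anvil and the no-go button (nogo_button, 14 mm long, face at y = +4.25), whose sharp front corner stops a good shank with its axis at x = 9 to 10 mm at mid-setting, so -1 to 20 mm in all. Press with about 4 to 8 N for a second.
- throat (a point): Point on the desk below the throat, at the stand's origin, same axes. Gauging faces stand 24 to 44 mm above the desk, only the grip pads (46 mm) higher; the foot's top is at 8 mm. Slide the shank in upright (within 0.15 rad), its lower end under 32 mm above the desk, 14 mm is good. Rigid steel: never load the gauge with 18 N or more.
- bin_mouth (a point): Centre of the mouth of the open bin, the middle of three orange tilt-out bins under a dark-wood shelf (top 214 mm above the desk, jars on its rear half). Bin tilted forward about 0.72 to 0.86 rad, held by stiff pins. x: front wall to rear wall; z: out of the mouth, so it leans forward and up. Front lip 47 mm from here along -x, rear rim 47 mm along +x (higher, the shelf edge 50 mm behind it).
- bin_space (a point): Centre of the inside of the same open bin, 57 mm below bin_mouth along the bin's z; same axes. Inside it is 87 mm deep (x), 108 mm wide (y), 111 mm high (z); walls 4 mm; side pins low at the front, 45 mm above the desk. Let go upright over bin_mouth, lower end about 15 mm below its level, the spindle slides down and stays in.
- paddle: Bystander: black paddle controller with a round knob, 100 x 66 x 46 mm, loose on the desk. Origin: centre of the underside.
- breadboard: Bystander: white breadboard, 55 (x) x 165 (y) x 9 mm with three chips, loose on the desk. Origin: centre of the underside.
- cutters: Bystander: chrome side cutters with red grips, 130 mm long, 12 mm high, loose on the desk, jaws to its +x. Origin: at the pivot, on the desk.
Things that resemble listed ones, but are neither listed nor needed, are in the scene too. Of the things that look like the spindle, take the one that is nearest to the robot's base at the start.

How it is judged:
On the way, in this order (a step that is already met when the one before it is completed fails the run):
1. the upright shank is in the go gap, between anvil and go button (x of shank in the frame of go_button between -0.007 and 0.009 m and y of shank in the frame of gauge between -0.004 and 0.004 m and z of shank in the frame of gauge below 0.057 m and angle between shank's own z axis and vertical below 0.15 rad), for 0.03 s.
2. the shank has passed through the go gap (x of shank in the frame of go_button between 0.016 and 0.041 m and y of shank in the frame of gauge between -0.006 and 0.006 m and z of shank in the frame of gauge below 0.057 m and angle between shank's own z axis and vertical below 0.15 rad), for 0.03 s.
3. the no-go gap stops the shank: it presses on the no-go button with more than 2.5 N for 0.5 s (contact force between spindle and nogo_button above 2.5 N and x of shank in the frame of nogo_button between -0.02 and -0.009 m and z of shank in the frame of gauge below 0.057 m and angle between shank's own z axis and vertical below 0.15 rad), for 0.5 s.
At the end, for the whole second after the job is handed in: After going through the go gap and being stopped by the no-go gap, the spindle lies inside the open orange bin (knob centre and mid-shank both inside its walls and below its mouth), released and at rest (slower than 20 mm/s) (x of knob in the frame of bin_space between -0.048 and 0.048 m and y of knob in the frame of bin_space between -0.056 and 0.056 m and z of knob in the frame of bin_space between -0.06 and 0.06 m and x of shank in the frame of bin_space between -0.048 and 0.048 m and y of shank in the frame of bin_space between -0.056 and 0.056 m and z of shank in the frame of bin_space between -0.06 and 0.06 m and linear speed of spindle below 0.02 m/s); the robot touches nothing.
It fails at once if the shank is forced: spindle and gauge press on each other with more than 18 N (contact force between spindle and gauge above 18 N).
It fails at once if a bystander is pushed more than 20 mm (distance of any of paddle, breadboard, cutters from where it was at the start of the episode above 0.02 m).
It also fails if it takes over 67 s, if anything falls off the work surface, if the arm or the gripper's body presses on something with over 40 N, if the wrist force passes 120 N, or if a joint passes its speed limit or range.

ROBOT

A 7-joint arm with a two-finger parallel gripper is mounted at the origin on the work surface. World frame = base frame: x ahead of the robot, y to its left, z up, the work surface at z = 0. Lengths are in m, angles in rad, forces in N, time in s.
With the tool pointing down it reaches from about 0.425 to 0.95 m from the base axis. Payload 4.7 kg.
Tool frame: the origin (TCP) lies on the centre line of the jaws, within the pads' length; the fingertips stand robot.nose_length ahead of it and the grasp point (between the pads) lies 8 mm behind it (robot.nose_length is the distance from the TCP to the fingertips, in m); z points along the fingers, y is the line along which they close (so a half turn about z gives the same grasp; the last joint's range is limited). The gripper opens to 85 mm and grips with 20 to 120 N. Pads are 22 mm wide; open, the fingers measure 114 mm over their backs; the gripper's body (76 mm by 85 mm) begins 54 mm behind the grasp point. The pads swing forward as they close: fully open they stand 13 mm farther back than shut.
Start: joints at [1.117, 0.469, -0.049, 1.532, 0.024, 1.141, -0.082], TCP at [0.278, -0.615, 0.242] pointing down, gripper open.
Joint ranges: [-2.59, 2.59], [-0.33, 1.99], [-1.39, 1.29], [0.1, 2.45], [-1.04, 4.18], [0.21, 1.99], [-2.66, 2.66]. Speed limits (rad/s): [2.57, 2.57, 3.14, 3.14, 3.14, 3.14, 3.14].

INTERFACE

Orientations are given as [roll, pitch, yaw] about the fixed x, y, z axes, in that order (R = Rz(yaw) Ry(pitch) Rx(roll)).
In Python, from plant import robot gives the robot as it stands. Calls block until the motion is done:
- robot.goto(position, orientation): joint-space move of the TCP to a pose.
- robot.move_straight(position, vel=0.15, attitude=None, contact_N=None): straight line of the TCP; attitude=None keeps the orientation; vel is the mean speed in m/s. With contact_N (N) it stops when the force on the tool has changed by that much, and returns True; else False.
- robot.move_joints(angles): joint-space move.
- robot.grip(opening, strength=None): opening from 0.0 (shut) to 1.0 (fully open); strength is the grip in N (None keeps the last); returns when the fingers have stopped.
- robot.sleep(seconds).
- robot.inverse_kinematics(position, orientation): joint angles nearest the present ones, or None.
- robot.sense(): the state.
- robot.grab_frame(name): name is "side" or "top"; returns a dict with "image" (400x640x3 uint8, red, green, blue), "range_z" (400x640 float32, m along the optical axis (not along the pixel's ray), 0 where there is no reading), "fx", "fy", "cx", "cy" (pixels), "R" (3x3) and "t" (3): a world point X has camera coordinates R X + t. Camera axes: x right, y down, z forward; pixel columns grow to the right and rows downward; lengths in m; the calibration is good to about 2 mm. A picture is of the moment at which its call begins.
A pose or a line that the arm cannot do raises robot.IKError and nothing moves.
- robot.close_job(): hands the job in; it is judged then, once.
The state is a dict: "t": time; "joint_pos": joint angles; "joint_velocities": joint speeds; "effort": joint torques, N m; "tcp_pos": TCP position; "tcp_rot": TCP orientation; "wrist_force": force on the tool from outside, world axes, zero at the start; "torque": the same for the moment, N m; "opening": opening from 0.0 (shut) to 1.0 (fully open); "gripper_force": force on a finger pad.
Only numpy, scipy, OpenCV 4.12 (cv2) and the standard library are available. Lean on these libraries where they do the work, as an engineer would, in place of code of your own. Each camera call takes 0.05 s, during which the arm holds its last target. There are 200 camera calls.

## Working session

There is one attempt and no reset: what is moved stays moved. The work goes in short steps, each a Python script; the robot and the scene stay as the last script left them, time stands still between calls to the robot, and variables do not carry over. Pictures are saved under pics/ and viewed, at most 10 in all, crops included, and the job is handed in when it is done.

```bash
mkdir -p pics
cat > h.py <<'E'
import numpy as np, cv2
from plant import robot
def snap(n):
    f=robot.grab_frame(n); return f
def save(f,fn,crop=None,s=1):
    im=f["image"][:,:,::-1]
    if crop: a,b,c,d=crop; im=im[b:d,a:c]
    cv2.imwrite("pics/"+fn,cv2.resize(im,None,fx=s,fy=s,interpolation=cv2.INTER_CUBIC))
def pt(f,u,v,z=None):
    """world point of pixel by range; or by plane height z"""
    ray=np.array([(u-f["cx"])/f["fx"],(v-f["cy"])/f["fy"],1.])
    R=np.array(f["R"]);t=np.array(f["t"]);C=-R.T@t;d=R.T@ray
    if z is not None: return C+d*(z-C[2])/d[2]
    p=f["range_z"][max(0,v-1):v+2,max(0,u-1):u+2]; p=p[p>0]
    return C+d*np.median(p)
def cloud(f):
    v,u=np.mgrid[0:400,0:640]; z=f["range_z"]
    X=np.stack([(u-f["cx"])/f["fx"]*z,(v-f["cy"])/f["fy"]*z,z],-1)
    W=(X-np.array(f["t"]))@np.array(f["R"]); W[z<=0]=np.nan
    return W
E
python3 - <<'E'
from h import *
import pickle
d={}
for n in("side","top"):
    f=snap(n);d[n]=f;save(f,n+"0.png",s=1.25);print(n,f["fx"],-np.array(f["R"]).T@f["t"],np.round(f["R"],2).tolist())
pickle.dump(d,open("f0.pkl","wb"));s=robot.sense();print(s,robot.nose_length)
E
```

```text
side 435.312855548604 [0.39692917 0.63567144 0.86066079] [[-0.94, -0.34, 0.02], [-0.26, 0.68, -0.68], [0.22, -0.65, -0.73]]
top 514.7165049673526 [ 3.69591223e-01 -9.82985478e-04  1.57783751e+00] [[0.02, -1.0, 0.01], [-0.98, -0.02, -0.18], [0.18, -0.0, -0.98]]
{'t': 0.1, 'joint_pos': array([ 1.11712134,  0.46936307, -0.04860951,  1.53356913,  0.02411232,
        1.14102986, -0.08227724]), 'joint_velocities': array([ 0.00022298, -0.00176522,  0.00131735, -0.00235874, -0.00062496,
        0.000903  , -0.00083105]), 'effort': array([ 8.14651466e-04, -5.11513424e+01, -4.66133037e-02, -2.38391662e+01,
        1.09085257e-02,  4.36585658e-03,  1.33155822e-05]), 'tcp_pos': array([ 0.2779847 , -0.6145392 ,  0.24136712]), 'tcp_rot': array([-3.13981067e+00,  6.79081222e-05,  4.24844836e-01]), 'wrist_force': array([-0.29273394, -0.02611351,  0.35150722]), 'torque': array([-0.03953883, -0.0273619 , -0.01980028]), 'gripper_force': 0.0, 'opening': 1.0018705768796197} 0.011
```

View pics/side0.png

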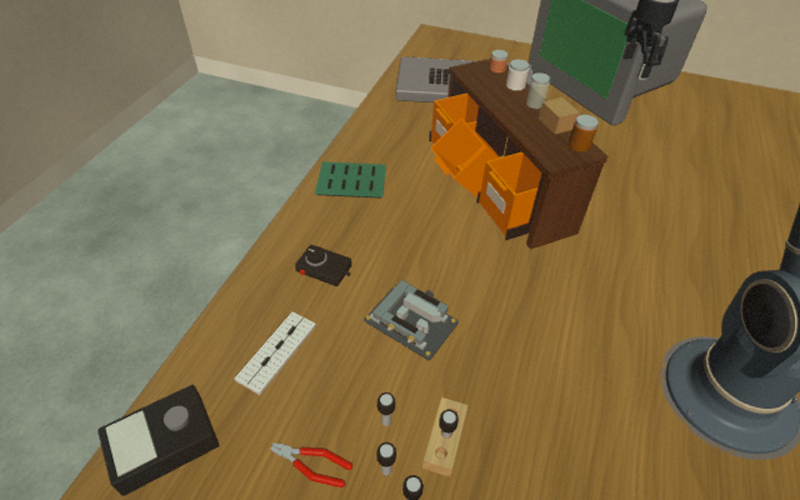

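View pics/top0.png

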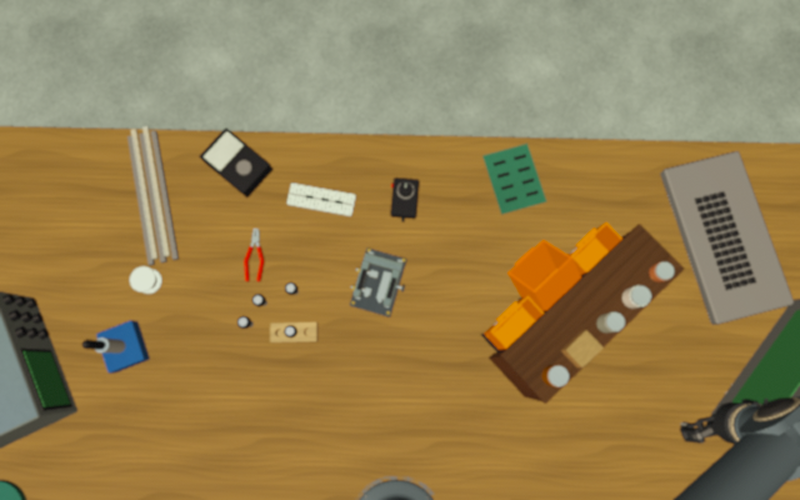

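The overview shows the rack with the spindle at top (290,331) in the 1.25x view, the gauge at (378,282) and the open bin at (545,275). I'll take enlarged crops next.

Run:
```python
from h import *
import pickle
d=pickle.load(open("f0.pkl","rb"))
def cr(n,a,b,w,h,s):
    im=d[n]["image"][b:b+h,a:a+w,::-1]; im=cv2.resize(im,None,fx=s,fy=s,interpolation=cv2.INTER_CUBIC)
    for k in range(0,w,10): cv2.line(im,(k*s,0),(k*s,6 if k%50 else 14),(0,255,255),1); (k%20==0) and cv2.putText(im,str(a+k),(k*s,24),0,.35,(0,255,255))
    for k in range(0,h,10): cv2.line(im,(0,k*s),(6,k*s),(0,255,255),1); (k%20==0) and cv2.putText(im,str(b+k),(8,k*s+4),0,.35,(0,255,255))
    return im
cv2.imwrite("pics/gauge.png",np.hstack([cr("top",275,190,55,70,7),cr("side",288,218,80,70,5)[:490] if 0 else cv2.copyMakeBorder(cr("side",288,218,80,75,5),0,115,0,0,0)]))
cv2.imwrite("pics/rackbin.png",np.hstack([cr("top",380,170,130,130,3),cv2.copyMakeBorder(cr("top",205,245,60,40,6),0,150,0,0,0)]))
T=cloud(d["top"]);S=cloud(d["side"])
# knob in rack
for n,C in(("top",T),("side",S)):
    R=C.reshape(-1,3); 
    k=R[(R[:,2]>.06)&(R[:,2]<.1)&(R[:,1]>.05)&(R[:,1]<.5)&(R[:,0]>.3)&(R[:,0]<.6)]
    print(n,len(k)); 
    from scipy.cluster.hierarchy import fclusterdata
    l=fclusterdata(k[:,:2],.015,criterion="distance")
    for i in set(l):
        q=k[l==i]; len(q)>5 and print(len(q),q.mean(0).round(4),q.max(0).round(3),q.min(0).round(3))
f=d["top"]
for u,v in((232,265),(302,225),(437,220),(322,158),(257,160),(203,205)): print(u,v,pt(f,u,v).round(4))
```

```text
top 340
86 [0.4406 0.2531 0.0813] [0.454 0.268 0.088] [0.428 0.24  0.065]
82 [0.5404 0.258  0.0759] [0.553 0.271 0.084] [0.527 0.245 0.062]
87 [0.4594 0.3631 0.0755] [0.472 0.377 0.084] [0.446 0.351 0.06 ]
85 [0.5118 0.3321 0.0755] [0.525 0.346 0.084] [0.499 0.32  0.06 ]
side 914
234 [0.4398 0.2594 0.0787] [0.455 0.27  0.086] [0.426 0.241 0.06 ]
197 [0.5394 0.2631 0.0748] [0.553 0.274 0.08 ] [0.526 0.248 0.06 ]
252 [0.4587 0.3685 0.0755] [0.474 0.381 0.08 ] [0.445 0.353 0.06 ]
231 [0.5104 0.3375 0.0753] [0.525 0.349 0.081] [0.498 0.322 0.06 ]
232 265 [0.4393 0.2532 0.0823]
302 225 [0.5687 0.0577 0.0095]
437 220 [ 0.5879 -0.3487  0.0462]
322 158 [0.7762 0.0008 0.0312]
257 160 [0.7705 0.2044 0.0108]
203 205 [0.6255 0.3663 0.002 ]
```

View pics/gauge.png

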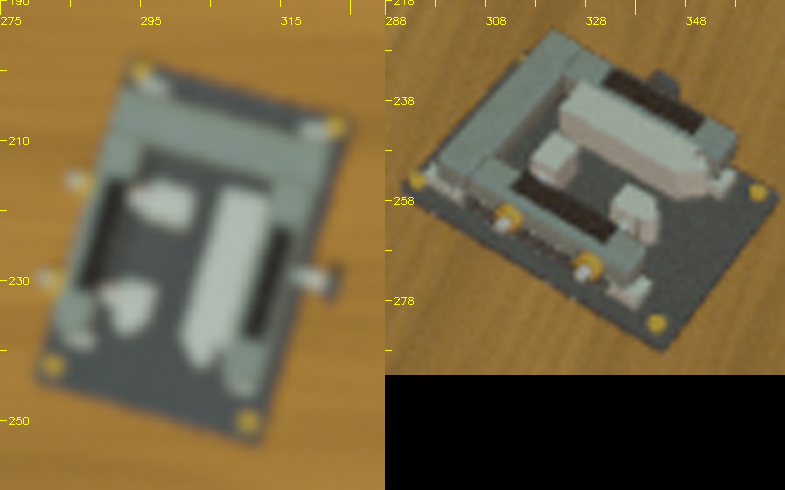

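View pics/rackbin.png

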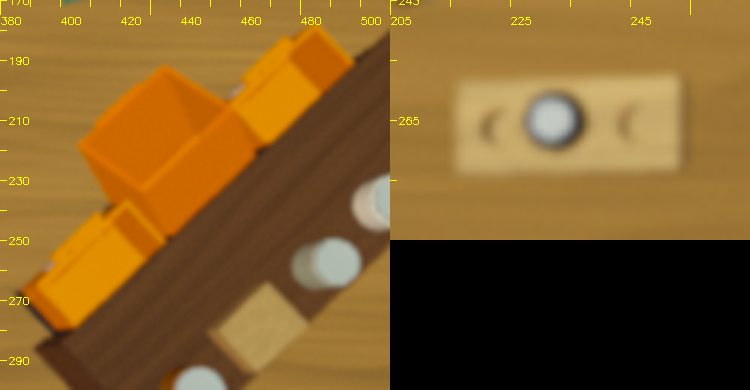

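The gauge's mouth faces the robot (bottom of the top view), with the anvil on the right. The foot corners are at about top (294,198), (325,207), (312,254) and (280,244). The bin rim corners are at about top (435,192), (407,218), (428,233) and (457,206). The spindle knob is at about (0.441, 0.254), in the middle hole.

Run:
```python
from h import *
import pickle
d=pickle.load(open("f0.pkl","rb"));t,s=d["top"],d["side"]
# corners order: (+x,+y),(+x,-y),(-x,-y),(-x,+y)
ct=[(293.6,198.1),(325.3,207.4),(312.4,253.9),(279.7,244.3)]
cs=[(366.8,258),(321.6,223.6)]
print("top");A=np.array([pt(t,*c,z=.008) for c in ct]);print(A.round(4).tolist())
cs=[(291.4,254),(321.6,223.6),(366.8,258),(343.4,288.4)]
B=np.array([pt(s,*c,z=.008) for c in cs]);print(B.round(4).tolist())
for P in(A,B):
    c=P.mean(0);e=(P[0]+P[1]-P[2]-P[3])/2;print("c",c.round(4),"len",np.linalg.norm(e),"yaw",np.arctan2(e[1],e[0]), "w",np.linalg.norm(P[0]-P[1]))
# orange depth edges: bin rim
T=cloud(t);S=cloud(s)
for n,f,C in(("top",t,T),("side",s,S)):
    im=cv2.cvtColor(f["image"],cv2.COLOR_RGB2HSV);m=(im[...,0]>7)&(im[...,0]<20)&(im[...,1]>210)&np.isfinite(C[...,0])&(C[...,2]>.02)
    P=C[m];print(n,len(P))
    np.save(n+"_or.npy",P)
for n,C,uv in(("top",T,[(435,193),(408,218),(428,232),(456,206),(421,206),(442,219)]),("side",S,[(346,122),(372,98),(387,117),(366,137)])):
    for u,v in uv:
        w=C[v-2:v+3,u-2:u+3].reshape(-1,3);w=w[np.isfinite(w[:,0])];i=np.argsort(-w[:,2])[:3];print(n,u,v,w[i].mean(0).round(4))
# gauge head: points by height in gauge frame
c=(A.mean(0)+B.mean(0))/2;yaw=np.arctan2(*( (A[0]+A[1]-A[2]-A[3])[[1,0]]))
for n,f,C in(("top",t,T),("side",s,S)):
    P=C.reshape(-1,3)-[c[0],c[1],0];ca,sa=np.cos(yaw),np.sin(yaw)
    g=np.stack([P[:,0]*ca+P[:,1]*sa,-P[:,0]*sa+P[:,1]*ca,P[:,2]],-1)*1000
    k=(abs(g[:,0])<90)&(abs(g[:,1])<65)&(g[:,2]>30)&(g[:,2]<60);h=g[k]
    H=np.zeros((22,28),int)
    for x,y,z in h:
        i,j=int((80-x)//8),int((60-y)//5)
        if 0<=i<22 and 0<=j<28:H[i,j]=max(H[i,j],z)
    print(n,"rows x=80..",h.min(0),h.max(0))
    for i in range(20): print(80-8*i-4,H[i,:24])
```

```text
top
[[0.6522, 0.0861, 0.008], [0.6252, -0.0126, 0.008], [0.4813, 0.0237, 0.008], [0.5083, 0.124, 0.008]]
[[0.6517, 0.0842, 0.008], [0.6164, -0.0294, 0.008], [0.4806, 0.0311, 0.008], [0.5072, 0.1291, 0.008]]
c [0.5667 0.0553 0.008 ] len 0.14861427897595814 yaw -0.25236633792890695 w 0.10241530632542524
c [0.564  0.0538 0.008 ] len 0.1498075253244151 yaw -0.35962455439832763 w 0.11888917231655076
top 3976
side 4888
top 435 193 [ 0.6533 -0.3268  0.1287]
top 408 218 [ 0.5762 -0.2493  0.1293]
top 428 232 [ 0.5347 -0.2947  0.1852]
top 456 206 [ 0.6047 -0.3707  0.183 ]
top 421 206 [ 0.6188 -0.2865  0.1263]
top 442 219 [ 0.5684 -0.3309  0.1852]
side 346 122 [ 0.6446 -0.312   0.1206]
side 372 98 [ 0.5971 -0.3583  0.182 ]
side 387 117 [ 0.5368 -0.2959  0.1815]
side 366 137 [ 0.5717 -0.2532  0.1326]
top rows x=80.. [-49.75197204 -62.86490368  30.18525945] [59.61962132 59.97259661 58.00814925]
76 [0 0 0 0 0 0 0 0 0 0 0 0 0 0 0 0 0 0 0 0 0 0 0 0]
68 [0 0 0 0 0 0 0 0 0 0 0 0 0 0 0 0 0 0 0 0 0 0 0 0]
60 [ 0  0 50 46 43 43 41 42 47 46 47 36 47 40 43 43 39 43 39 37 51  0  0  0]
52 [ 0  0 49 46 52 48 
[... 2046 characters left out ...]
 43 47 47 48 43  0  0  0  0  0  0 46 47 47 47 46 48 46 48 41  0  0 31]
-12 [ 0 48 46 47 47 44  0  0  0  0  0  0 48 47 46 47 46 49 49 49 42  0  0  0]
-20 [ 0 46 46 48 47 46  0 44  0 46  0  0 49 46 47 48 46 47 49 47 44  0  0  0]
-28 [41 44 48 48 48 41 43 47 46 45  0  0 43 47 47 49 45 48 47 47 44  0  0  0]
-36 [43 43 47 48 46 43 44 46 46 45  0  0 43 48 48 48 47 48 49 47 44  0  0  0]
-44 [ 0 45 47 48 47  0 43 45 46  0  0  0 39 48 47 47 45 46 46 46 42  0  0  0]
-52 [ 0 39 45 44 44  0  0  0  0  0  0  0  0  0 43  0 44 45 45 42  0  0  0  0]
-60 [0 0 0 0 0 0 0 0 0 0 0 0 0 0 0 0 0 0 0 0 0 0 0 0]
-68 [0 0 0 0 0 0 0 0 0 0 0 0 0 0 0 0 0 0 0 0 0 0 0 0]
-76 [0 0 0 0 0 0 0 0 0 0 0 0 0 0 0 0 0 0 0 0 0 0 0 0]
```

```bash
cat >> h.py <<'E'
G=np.array([.5665,.055]);YAW=-.255
def gp(x,y,z):
    c,s=np.cos(YAW),np.sin(YAW); return [G[0]+c*x-s*y,G[1]+s*x+c*y,z]
def gf(w):
    c,s=np.cos(YAW),np.sin(YAW); return np.array([c*w[0]+s*w[1],-s*w[0]+c*w[1],w[2]])
def gx():
    p=robot.sense()["tcp_pos"]; return gf(np.array([p[0]-G[0],p[1]-G[1],p[2]]))
E
python3 - <<'E'
from h import *
pi=np.pi
for n,p,ys in(("pick",[.441,.254,.06],(1.316,-1.826)),("g",gp(-.072,0,.069),(1.316,-1.826)),("g2",gp(.02,0,.069),(1.316,-1.826)),("bin",[.592,-.310,.196],(.785,-2.356))):
    for y in ys: 
        q=robot.inverse_kinematics(p,[pi,0,y]);print(n,y,None if q is None else np.round(q,2))
y=1.316
if robot.inverse_kinematics([.441,.254,.06],[pi,0,y]) is None: y=-1.826
robot.grip(.65)
robot.goto([.441,.254,.20],[pi,0,y]); robot.move_straight([.441,.254,.06],vel=.12)
s=robot.sense();print(s["t"],s["tcp_pos"],s["wrist_force"])
robot.grip(0,60);s=robot.sense();print(s["t"],s["opening"],s["gripper_force"],s["wrist_force"],s["torque"])
robot.move_straight([.441,.254,.16],vel=.1)
s=robot.sense();print(s["t"],s["opening"],s["wrist_force"],s["tcp_pos"])
E
```

```text
pick 1.316 [ 0.1   0.64 -0.94  2.05  0.72  0.82 -1.52]
pick -1.826 [ 0.24  0.8  -1.18  2.04  0.92  0.98  1.46]
g 1.316 [ 0.24  0.49 -0.59  2.07  0.42  0.7  -0.88]
g -1.826 [ 0.63  0.76 -1.18  2.05  0.89  0.97  1.85]
g2 1.316 [ 0.23  0.59 -0.52  1.87  0.41  0.79 -0.77]
g2 -1.826 [ 0.63  0.89 -1.18  1.85  0.94  1.1   1.96]
bin 0.785 [ 0.58  0.51 -0.23  1.59  0.13  1.06 -0.47]
bin -2.356 [ 1.12  0.8  -1.18  1.56  0.76  1.3   2.2 ]
4.925 [0.44141303 0.25438779 0.06064514] [-0.12616757 -0.2704832  -0.46440034]
5.2917 0.30839477967981904 58.72318089008331 [ 0.07501575 -1.4160216   5.51902463] [-0.19438382  0.08096919  0.0278127 ]
6.4417 0.3068821474101928 [ 0.65711402  0.09327854 -1.54392489] [0.4406156  0.25360314 0.1593529 ]
```

Run:
```python
from h import *
robot.goto(gp(-.075,0,.15),[np.pi,0,1.316]); robot.move_straight(gp(-.075,0,.069),vel=.1)
s=robot.sense();print(s["t"],s["tcp_pos"],gx(),s["wrist_force"])
a,b=snap("side"),snap("top")
save(a,"s1.png",(270,190,390,300),5)
save(b,"t1.png",(265,185,345,265),6)
A=cv2.imread("pics/s1.png");B=cv2.imread("pics/t1.png")
B=cv2.resize(B,(int(B.shape[1]*.41),int(B.shape[0]*.41)));
A=A  # 600x550
B=cv2.copyMakeBorder(B,0,550-B.shape[0],0,0,0);cv2.imwrite("pics/st1.png",np.hstack([A,B]))
import pickle;pickle.dump((a,b),open("f1.pkl","wb"))
```

```text
8.175 [0.4943674  0.0742575  0.06946281] [-0.07465769  0.00043966  0.06946281] [ 0.80315852  0.21277626 -1.3497978 ]
```

View pics/st1.png

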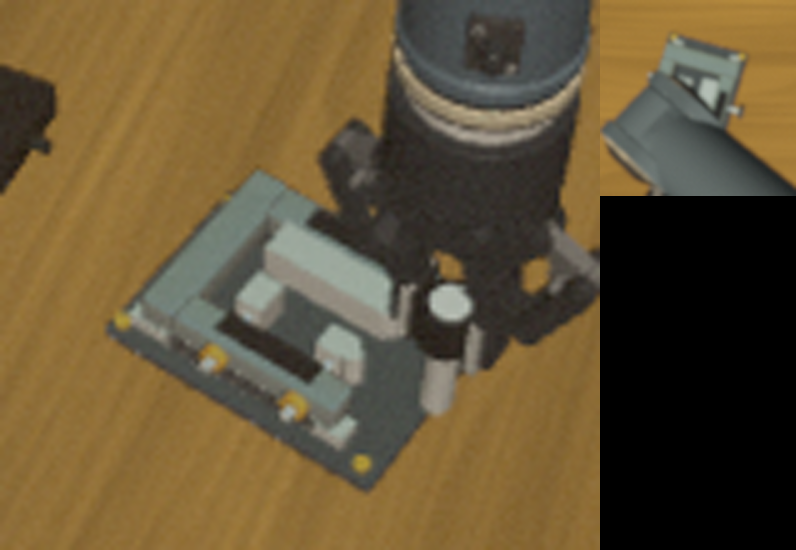

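The side view shows the spindle held upright just before the mouth, with its lower end at about side (357.6,270). I'll compare it with the foot's front edge, then feel my way in.

```bash
cat >> h.py <<'E'
def probe(x,y,N=2.5,vel=.02,z=.069):
    w0=gf(robot.sense()["wrist_force"]);h=robot.move_straight(gp(x,y,z),vel=vel,contact_N=N)
    s=robot.sense();print("hit" if h else "free",round(s["t"],1),"pos",(gx()*1e3).round(2),"dF",(gf(s["wrist_force"])-w0).round(2));return h
E
python3 - <<'E'
from h import *
import pickle
a,b=pickle.load(open("f1.pkl","rb"))
def g(p): return (gf(np.array([p[0]-G[0],p[1]-G[1],p[2]]))*1e3).round(1)
print("shank",g(pt(a,357.6,269.8,.014)),"knobtop",g(pt(a,270+450/5,190+302/5,.09)))
print("front corners",g(pt(a,343.4,288.4,.008)),g(pt(a,366.8,258,.008)))
print("mouth corners",g(pt(a,270+368/5,190+492/5,.008)))
probe(-.045,0)
E
```

```text
shank [-78.2  -0.1  14. ] knobtop [-77.4   0.8  90. ]
front corners [-76.1  56.8   8. ] [-77.1 -44.8   8. ]
mouth corners [-76.5  56.5   8. ]
free 9.9 pos [-4.512e+01 -2.000e-02  6.900e+01] dF [0.56 1.04 0.41]
```

Run:
```python
from h import *
probe(-.03,0.003)
```

```text
free 10.8 pos [-29.93   2.74  68.93] dF [ 0.16 -2.29 -1.38]
```

Run:
```python
from h import *
a=probe(-.03,-0.008,N=2.5,vel=.012); y0=gx()[1]; s=gf(robot.sense()["wrist_force"]);print(s)
b=probe(-.03,y0+.014,N=2.5,vel=.012); print(gf(robot.sense()["wrist_force"]))
```

```text
hit 11.3 pos [-30.22   0.85  68.94] dF [1.54 2.32 2.14]
[1.75861339 0.80459313 0.08257503]
hit 11.8 pos [-31.23   2.55  67.54] dF [-2.15 -0.72 -1.17]
[-0.38853801  0.085048   -1.09231875]
```

Run:
```python
from h import *
def st(m=""):
    robot.sleep(.3);s=robot.sense();print(m,round(s["t"],1),(gx()*1e3).round(2),gf(s["wrist_force"]).round(2),s["torque"].round(2))
st()
for y in (.002,.001,.0,-.001,.003,.004):
    robot.move_straight(gp(-.03,y,.069),vel=.01);st(y)
```

```text
12.1 [-31.47   2.5   67.22] [-0.51  0.28 -1.12] [-0.04  0.04 -0.  ]
0.002 12.8 [-30.04   2.01  69.  ] [ 0.24 -0.19 -0.86] [0.04 0.01 0.02]
0.001 13.3 [-30.01   1.05  69.02] [-0.31  1.39 -0.9 ] [ 0.14  0.04 -0.02]
0.0 13.9 [-30.03   0.63  69.1 ] [-0.7   3.99 -2.22] [ 0.89 -0.12  0.04]
-0.001 14.4 [-30.05   0.33  69.15] [-0.87  6.06 -2.6 ] [ 1.3  -0.28 -0.01]
0.003 15.3 [-29.99   2.69  68.93] [ 0.3  -1.04 -0.94] [-0.09 -0.01 -0.03]
0.004 15.8 [-29.99   3.19  68.92] [-0.52 -4.49  1.75] [-1.04  0.28  0.  ]
```

```bash
cat >> h.py <<'E'
def st(m=""):
    robot.sleep(.2);s=robot.sense();f=gf(s["wrist_force"]);print(m,round(s["t"],1),(gx()*1e3).round(2),f.round(2),s["torque"].round(2));return f
E
python3 - <<'E'
from h import *
y=.00185
for x in (-.030,-.024,-.018,-.012,-.006):
    robot.move_straight(gp(x,y,.069),vel=.02);f=st(x)
    if abs(f[0])>4 or abs(f[1])>6: break
    if abs(f[1])>1.2: y+=np.sign(f[1])*.0004
E
```

```text
-0.03 16.3 [-30.04   2.61  69.09] [-0.42 -0.31 -0.68] [ 0.02 -0.03  0.01]
-0.024 17.0 [-24.1    1.89  69.01] [ 0.52  0.14 -0.82] [ 0.04  0.03 -0.08]
-0.018 17.6 [-18.13   1.88  68.99] [ 0.63 -0.26 -1.38] [ 0.01 -0.05 -0.02]
-0.012 18.3 [-12.12   1.83  68.96] [ 0.71 -0.22 -0.4 ] [0.03 0.03 0.05]
-0.006 18.9 [-6.11  1.87 68.97] [-0.21  0.48 -0.94] [ 0.03 -0.01 -0.04]
```

Run:
```python
from h import *
x=-.006;y=.00185
while x<.022:
    x+=.001;robot.move_straight(gp(x,y,.069),vel=.02);f=st(round(x,4))
    if f[0]<-4: break
if f[0]<-4:
    robot.sleep(.6);f=st("hold")
```

```text
-0.005 19.4 [-5.    1.83 69.  ] [ 0.02 -0.02 -1.32] [ 0.02 -0.02 -0.06]
-0.004 19.8 [-4.03  1.84 68.99] [-0.4   0.95 -0.24] [-0.   -0.08  0.01]
-0.003 20.3 [-3.02  1.86 68.99] [-0.36  0.7  -0.37] [0.05 0.03 0.03]
-0.002 20.7 [-2.    1.87 69.01] [ 0.3  -0.42 -1.06] [ 0.02  0.01 -0.  ]
-0.001 21.2 [-1.01  1.84 69.  ] [ 0.54 -0.25 -1.17] [ 0.01 -0.   -0.02]
0.0 21.6 [-1.000e-02  1.840e+00  6.899e+01] [-0.5  -0.46 -0.2 ] [-0.02 -0.03  0.03]
0.001 22.1 [ 0.69  1.81 68.91] [-1.19 -0.4  -0.6 ] [0.11 0.32 0.02]
0.002 22.5 [ 1.14  1.81 68.79] [-5.76 -0.84  0.74] [0.2  1.26 0.05]
hold 23.3 [ 1.14  1.83 68.8 ] [-5.25 -0.71  0.97] [0.28 1.25 0.01]
```

Run:
```python
from h import *
robot.sleep(.5);st("hold")
robot.move_straight(gp(-.002,.00185,.069),vel=.02);st()
robot.move_straight(gp(-.08,.00185,.069),vel=.06)
robot.move_straight(gp(-.08,.00185,.22),vel=.15)
p=[.592,-.310]
robot.goto([*p,.29],[np.pi,0,.785]);st()
robot.move_straight([*p,.197],vel=.08,contact_N=8);st("low");print(robot.sense()["tcp_pos"],robot.sense()["opening"])
f=snap("side");save(f,"bin1.png",(320,60,450,160),5)
```

```text
hold 24.0 [ 1.14  1.79 68.8 ] [-4.63 -0.17  1.16] [ 0.21  1.29 -0.02]
 24.6 [-1.51  1.83 69.11] [ 0.57 -0.25 -1.35] [ 0.05  0.02 -0.04]
 28.9 [ 116.67 -345.12  290.22] [ 0.53 -0.08 -0.85] [ 0.04 -0.05  0.01]
low 30.4 [ 116.98 -346.77  197.48] [ 0.23  0.49 -1.59] [0.04 0.02 0.04]
[ 0.59222808 -0.31006089  0.19748209] 0.309014898207728
```

View pics/bin1.png

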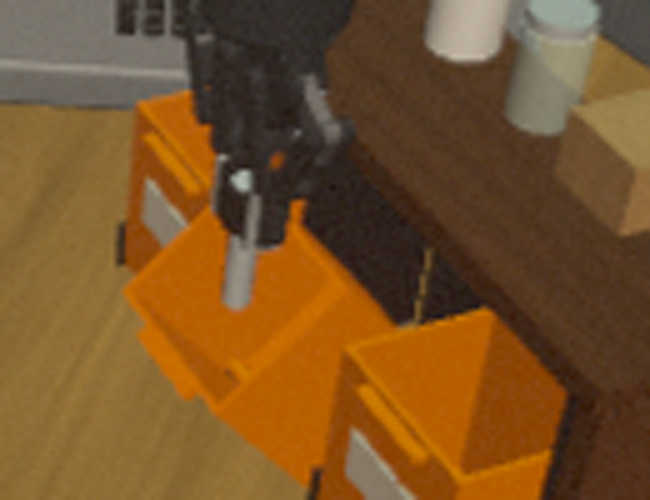

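The shank hangs centrally over the tilted bin's mouth, with its lower end at crop (237,305). Releasing now.

Run:
```python
from h import *
robot.grip(.6);robot.sleep(.3);st()
robot.move_straight([.592,-.310,.31],vel=.12)
robot.goto([.50,-.10,.33],[np.pi,0,.785])
robot.sleep(1);st()
f=snap("side");save(f,"bin2.png",(320,60,450,160),5)
```

```text
31.3 [ 116.74 -346.75  197.  ] [-0.54 -0.17 -0.74] [ 0.05 -0.   -0.02]
 34.5 [ -25.24 -166.75  330.03] [-0.22 -0.3  -0.1 ] [ 0.01  0.04 -0.01]
```

View pics/bin2.png

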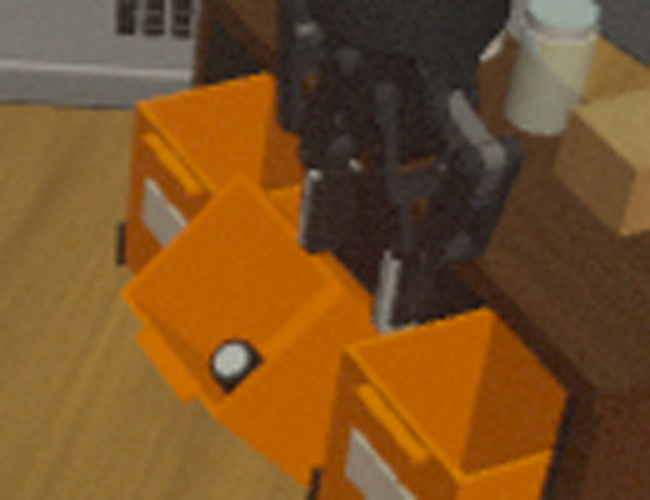

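The knob shows at crop (235,362), inside the bin's front corner. I'll check its depth against the mouth plane before handing in.

Run:
```python
from h import *
f=snap("side");k=pt(f,320+47,60+72);print("knob top",k.round(3))
M=np.array([.592,-.310,.156]);t=.78
fx=np.array([-.7071,-.7071,0]);X=np.cos(t)*fx+np.array([0,0,np.sin(t)]);Z=-np.sin(t)*fx+np.array([0,0,np.cos(t)]);Y=np.cross(Z,X)
print("bin mouth frame of knob top",[round(float(v@(k-M)),4) for v in(X,Y,Z)])
f2=snap("top")
```

```text
knob top [ 0.585 -0.304  0.107]
bin mouth frame of knob top [-0.0344, -0.0093, -0.0353]
```

```bash
python3 -c "
from plant import robot
print(robot.close_job())"
```

```text
the job is handed in; nothing more can be done
None
```

The spindle passed the go gap, stopped at the no-go gap under about 5 N held for over a second, and now lies released in the open orange bin; the job is handed in, though the judge's verdict was not shown.

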